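Feed the bonded glass into the UV curing box

ROBOT

A 6-joint arm with a two-finger parallel gripper is mounted at the origin on the work surface. World frame = base frame: x ahead of the robot, y to its left, z up, the work surface at z = 0. Lengths are in m, angles in degrees, forces in N, time in s.
With the tool pointing down it reaches from about 0.325 to 0.85 m from the base axis. Payload 15.5 kg.
Tool frame: the origin (TCP) lies midway between the tips of the shut fingers; the grasp point (between the pads) lies 19 mm behind it; z points along the fingers, y is the direction in which the jaws open and shut (so a half turn about z gives the same grasp; the last joint's range is limited). The gripper opens to 91 mm and grips with 3 to 60 N. Pads are 32 mm wide; open, the fingers measure 118 mm over their backs; the gripper's body (76 mm by 178 mm) begins 60 mm behind the grasp point.
Start: joints at [-77.836, 28.281, 77.091, -0, 74.628, -5.472], TCP at [0.189, -0.596, 0.214] pointing down, gripper open.
Joint ranges: [-166.48, 166.48], [-47.26, 123.95], [12.59, 153.08], [-70.14, 250.14], [6.76, 159.57], [-176.63, 176.63]. Speed limits (degrees/s): [108.29, 108.29, 147.25, 172.46, 172.46, 172.46].

INTERFACE

Orientations are given as [roll, pitch, yaw] about the fixed x, y, z axes, in that order (R = Rz(yaw) Ry(pitch) Rx(roll)).
In Python, from bench import bot, vision, ticket, search_frame, regions_of, place_of gives the robot as it stands.
- The arm moves only by the tool servo_tool, never from a script. Its arguments are lists of equal length, an entry for each row: "delta_pos": the shift along the world's x, y, z as a fraction of full scale, a list of three; "turn": the turn, a rotation vector about the world's x, y, z as a fraction of full scale, a list of three; "hand": the opening, from 0 (shut) to 1 (fully open). A call has 1 to 8 rows; each row shifts and turns the commanded pose from where the row before left it; what a row does not reach is not made up. Full scale, the value 1, is 25 mm for a shift and 0.15 rad for a turn. A row lasts 1/8 s, in which the tool goes at most 62.5 mm and 10.7 degrees, less where a joint would pass 70% of its speed; a pose out of reach is approached as far as the arm can. A call with a number of a shift or a turn outside -1 to 1 is refused whole. A call with a gripper value outside its range is refused whole. The fingers move at their own pace and stop on an object; the grip force is fixed at half the most. Time passes only in rows, so rows that do not move let the fingers close. It gives the time, the measured TCP pose, the force and the opening at its end, in the units of the state.
- bot.read_state(): the state, without advancing time (a new reading comes with each control period).
- vision.get_image(name): name is "side" or "top"; returns the picture (400x640x3 uint8, red, green, blue); there is no depth.
- vision.camera_params(name): a dict with "fx", "fy", "cx", "cy" (pixels), "R" (3x3) and "t" (3): a world point X has camera coordinates R X + t. Camera axes: x right, y down, z forward; pixel columns grow to the right and rows downward; lengths in m; the calibration is good to about 2 mm. A picture is of the moment at which its call begins. camera_params takes no time and is no camera call.
- ticket.finish_job(): hands the job in, once; it reports no verdict.
Trained networks look in the newest picture that a camera, given by its name, has taken for a name from the list of things; names that differ only in an ending like _2 or _b are one class to them, and where a whole thing is asked for, a point or a joint stands for the part that bears it (a point fixed in the world has none). Each returns a list of dicts, best first, with "score" (0 to 1); they miss things now and then, are a little off and sometimes report something else, mostly with a low value. They report only what shows in the picture. A call takes as long as a camera call. They do not tell look-alikes from the thing itself.
- search_frame(camera, thing): "at" ([column, row] in pixels, amid what is visible of it).
- regions_of(camera, thing): "region" (400x640 bool, what is visible of it) and "at" ([column, row] in pixels, amid what is visible of it).
- place_of(camera, thing): "at" ([column, row] in pixels: a listed point, or the origin of a listed thing).
The state is a dict: "t": time; "joints": joint angles; "qd": joint speeds; "joint_torque": joint torques, N m; "tool_pos": TCP position; "eef_rot": TCP orientation; "ft_force": force on the tool from outside, world axes, zero at the start; "torque": the same for the moment, N m; "gripper_width": finger opening in m.
Only numpy, scipy, OpenCV 4.12 (cv2) and the standard library are available. Lean on these libraries where they do the work, as an engineer would, in place of code of your own. Each camera call takes 0.05 s, during which the arm holds its last target.

TASK

Cure the glued glass: with one fingertip bring down the side lever of the curing box and keep it down so that the light flap stays open, and with the other finger push the tray by its upright plate along the chute, under the flap, until it is fully home against the stop inside. Only then let the lever come back up so that the flap shuts behind the tray. Push the tray, do not lift it; the flap and your fingers must not touch the glass, which must stay standing on the tray, and leave everything else on the table where it is.

Things in the scene. Friction and masses are not known exactly. Their poses are not given: they have to be found in the camera images.
- uv_box: UV curing box with infeed chute, fixed on the table. Origin: table top under the flap, on the chute's centre line; own +x = feed direction (roughly to the robot's right), +y = lever side. Chute x -205 to -12 mm, floor 8 mm up, 80 mm wide inside, 88 outside, walls 33 mm tall, open above. Grey portal x -12 to 12, y +-52, top 90 mm. White box x 12 to 178, y +-95, 105 mm tall, amber roof
- back_stop (a point): middle of the face, inside the box, that stops the tray: x = +90 mm in the box's frame
- flap (a joint): light flap (dark sheet metal, 78 mm wide, 54 long) and its side lever, one piece, hinged across the chute in the portal 70 mm above the table. 0 = flap shut, its edge 16 mm above the table (the tray's tongue passes beneath, the pan does not). Grows as the lever is lowered, the flap swinging into the box; limit 1.25 rad. At 1.10 the flap's edge is 45 mm above the table. A spring shuts it when released
- lever_end (a point): outer end of the lever's straight steel bar (dark grip), middle of its upper face. The bar lies outside the chute, centre at y = +65 mm in the box's frame, 16 mm wide, 8 thick. Flap shut: it rises 63 degrees from the portal, leaning back over the feed end, to 0.22 m above the table. At joint 1.10 it is level: upper face 52 mm above the table, end at x = -185. Holding takes about 1 N here
- lever_root (a point): inner end of the same bar's upper face, beside the portal: x = -28 mm in the box's frame when the bar is level. Holding the lever down takes about 4 N near here. In the plane of the swing, the upper face's line passes 18 mm below the hinge axis when level
- tray: steel slide tray in the chute, 0.25 to 0.46 kg. Origin: centre of the underside of its rimmed pan, 66 (x) x 74 mm, 12 tall; own +x = feed direction, pan front x = +33. A tongue 30 mm wide, 4 thick runs back to an upright push plate, rear face at x = -95. Home against the stop: origin at x = +57 in the box's frame, plate's rear face at x = -38, still outside the flap
- push_plate (a point): middle of the top edge of the tray's upright push plate, at its rear face; plate 38 mm wide, 4 thick, 62 tall, top 70 mm above the table
- piece: freshly bonded glass piece standing loose in the tray pan: 42 x 48 x 4 mm glass base with an upright pane, 22 mm tall in all. Origin: centre of its underside
- cleaner: bottle of glass cleaner, upright, blue body, 76 mm diameter, 215 mm tall; origin under its base (bystander)
- adhesive: small white dropper bottle of glass adhesive, upright, 30 mm diameter, 80 mm tall; stands beside the chute on the side without the lever; origin under its base (bystander)
- tape_roll: brown roll of packing tape lying flat, 104 mm outside diameter, 48 mm tall; origin under its centre (bystander)
- pliers: running pliers lying flat, 165 mm long, 60 mm over the handles, 16 mm tall; lie beyond the lever side of the chute; origin near the middle, jaws to own +x (bystander)
- cutter: glass cutter lying flat, 135 mm long, 14 mm wide, 12 mm tall; origin near the middle (bystander)
- flux_pot: small clear pot with a screw cap, 42 mm diameter, 68 mm tall; origin under its base (bystander)
- offcut: two glass offcuts stacked, 85 x 60 x 10 mm; origin under the lower one (bystander)
Things that resemble listed ones, but are neither listed nor needed, are in the scene too. What is shaped like the piece but brown or green is not meant. Leave any blue look-alike of the tray alone.

How it is judged:
By the outcome, as a careful person would: the job done as asked, in the order asked, and still so for the second after the job is handed in, with the robot touching nothing.
It also fails if it takes over 48 s, if anything falls off the work surface, if the arm or the gripper's body presses on something with over 40 N, if the wrist force passes 120 N, or if a joint passes its speed limit or range.

## Working session

There is one attempt and no reset: what is moved stays moved. The work goes in short steps, Python scripts to look and compute and a tool call to move; the robot and the scene stay as the last step left them, time stands still between calls to the robot, and variables do not carry over. Pictures are saved under pics/ and viewed, and the job is handed in when it is done.

Besides the shell and the picture viewer there is one more tool, called by a JSON object that holds its "fn" and its "kwargs", one argument or row to a line. servo_tool: Moves the arm, as the interface text tells. Its arguments: {"type":"object","properties":{"delta_pos":{"type":"array"},"turn":{"type":"array"},"hand":{"type":"array"}},"required":["delta_pos","turn","hand"]}

```bash
ls; mkdir -p pics; python3 - <<'E'
from bench import bot, vision
import cv2
print(bot.read_state())
for n in ("side","top"):
    im=vision.get_image(n); cv2.imwrite(f"pics/{n}0.png",im[:,:,::-1])
    print(n,vision.camera_params(n))
E
```

```text
pics
{'t': 0.0, 'joints': array([-7.78337836e+01,  2.83149402e+01,  7.71282071e+01, -1.60893245e-03,
        7.46293051e+01, -5.47020931e+00]), 'qd': array([-0.01287612, -0.02716797, -0.01039927,  0.08723304, -0.0430656 ,
        0.03929854]), 'joint_torque': array([ 1.28016000e-03, -8.78815699e+01, -3.81846428e+01,  7.08002248e-02,
        5.32130257e-02, -7.83189125e-05]), 'tool_pos': array([ 0.18928566, -0.59523057,  0.21333131]), 'eef_rot': array([-1.79927730e+02, -5.36298240e-03,  1.76368497e+01]), 'ft_force': array([-0.12942039,  0.0201967 , -0.16507445]), 'torque': array([-0.00720664, -0.08373468, -0.0509994 ]), 'gripper_width': 0.09127355019453687}
side {'fx': 397.91865466335594, 'fy': 397.91865466335594, 'cx': 313.5309870774305, 'cy': 200.96035693537698, 'R': array([[-0.91627167, -0.39992208,  0.0225514 ],
       [-0.24914061,  0.52491851, -0.81387315],
       [ 0.31364819, -0.75134738, -0.58060479]]), 't': array([0.496127  , 0.30010192, 1.12441988])}
top {'fx': 417.1406303882907, 'fy': 417.1406303882907, 'cx': 320.4794551497807, 'cy': 203.31879096910174, 'R': array([[ 0.02688517, -0.99956433,  0.01217959],
       [-0.98632523, -0.02850701, -0.16232651],
       [ 0.16260299, -0.00764886, -0.98666193]]), 't': array([-0.05900982,  0.58087411,  1.3884875 ])}
```

View pics/side0.png

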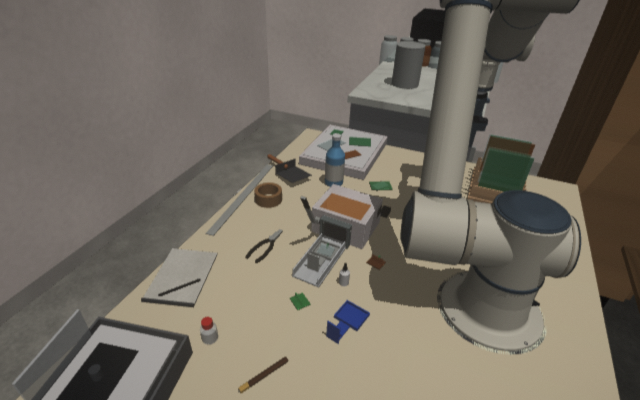

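View pics/top0.png

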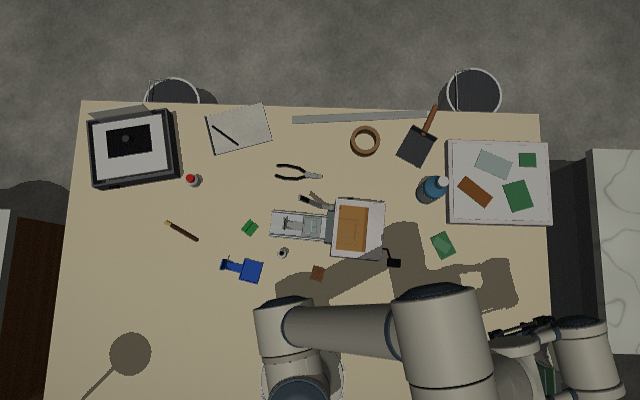

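```bash
cat > h.py <<'E'
from bench import bot, vision, ticket, search_frame, regions_of, place_of
import numpy as np, cv2
CP={n:vision.camera_params(n) for n in("side","top")}
def tri(ps,pt):
    A=[]
    for n,(u,v) in (("side",ps),("top",pt)):
        c=CP[n];P=np.array([[c["fx"],0,c["cx"]],[0,c["fy"],c["cy"]],[0,0,1]])@np.c_[c["R"],c["t"]]
        A.append(P)
    X=cv2.triangulatePoints(A[0],A[1],np.array(ps,float).reshape(2,1),np.array(pt,float).reshape(2,1)).ravel()
    return X[:3]/X[3]
def proj(n,X):
    c=CP[n];p=c["R"]@np.asarray(X)+c["t"];return np.array([c["fx"]*p[0]/p[2]+c["cx"],c["fy"]*p[1]/p[2]+c["cy"]])
def onz(n,uv,z):
    c=CP[n];d=c["R"].T@np.array([(uv[0]-c["cx"])/c["fx"],(uv[1]-c["cy"])/c["fy"],1]);o=-c["R"].T@c["t"]
    return o+d*(z-o[2])/d[2]
def crop(n,x0,y0,w,h,k,name,marks=()):
    im=vision.get_image(n)[:,:,::-1].copy()
    c=cv2.resize(im[y0:y0+h,x0:x0+w],None,fx=k,fy=k,interpolation=cv2.INTER_CUBIC)
    for m in marks: cv2.circle(c,(int((m[0]-x0+.5)*k),int((m[1]-y0+.5)*k)),3,(0,0,255),1)
    cv2.imwrite("pics/"+name,c)
E
python3 - <<'E'
from h import *
crop("side",280,180,120,110,6,"s1.png"); crop("top",255,180,150,100,5,"t1.png")
for th in ["uv_box","back_stop","lever_end","lever_root","tray","push_plate","piece","flap","cleaner","adhesive","pliers"]:
    for n in("side","top"):
        print(th,n,[(np.round(r["at"],1).tolist(),round(float(r["score"]),2)) for r in place_of(n,th)[:3]])
E
```

```text
uv_box side [([336.2, 242.2], 0.86)]
uv_box top [([327.5, 227.4], 0.92)]
back_stop side [([345.5, 227.1], 0.85)]
back_stop top []
lever_end side [([301.1, 197.9], 0.56), ([267.6, 375.5], 0.44)]
lever_end top [([300.0, 196.7], 0.71)]
lever_root side [([313.5, 223.2], 0.63)]
lever_root top [([319.8, 206.0], 0.67)]
tray side [([350.1, 315.7], 0.97), ([326.4, 251.6], 0.89)]
tray top [([312.6, 224.9], 0.9), ([253.9, 271.0], 0.67)]
push_plate side [([334.2, 323.6], 0.83), ([311.5, 253.8], 0.66)]
push_plate top [([281.1, 224.5], 0.92), ([216.9, 263.0], 0.81)]
piece side [([373.7, 261.1], 0.72), ([323.6, 247.8], 0.66), ([299.9, 300.7], 0.6)]
piece top [([316.6, 274.1], 0.69), ([193.8, 184.1], 0.62), ([249.7, 225.1], 0.58)]Traceback (most recent call last):
  File "<stdin>", line 5, in <module>
ValueError: it knows: adhesive, back_stop, cleaner, cutter, flux_pot, lever_end, lever_root, offcut, piece, pliers, push_plate, tape_roll, tray, uv_box
```

View pics/s1.png

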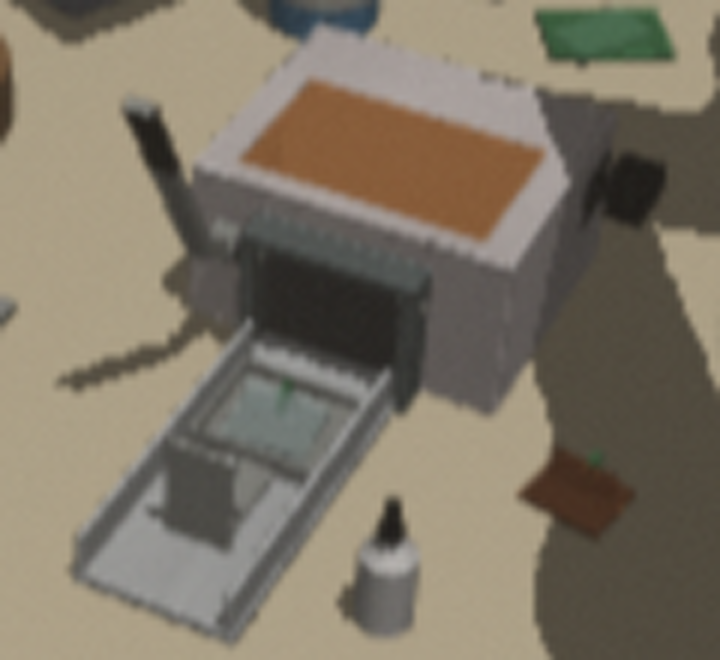

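View pics/t1.png

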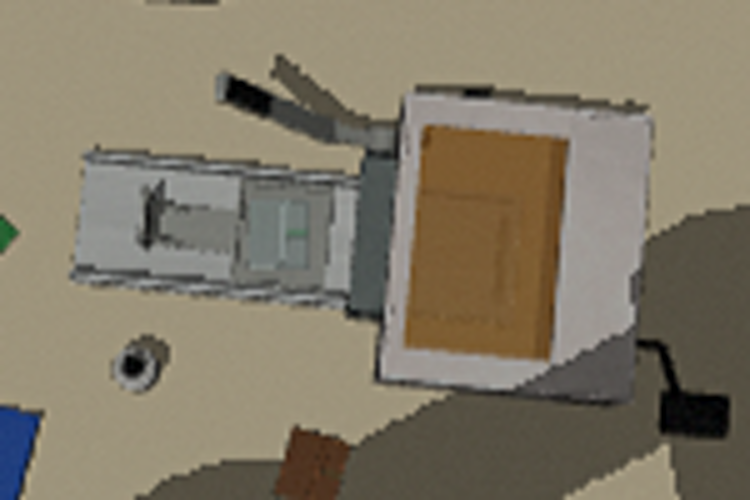

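```bash
cat > fit.py <<'E'
from h import *
from scipy.optimize import least_squares
def fr(p,X):
    c,s=np.cos(p[2]),np.sin(p[2]);X=np.asarray(X,float)
    return np.array([p[0]+c*X[0]-s*X[1],p[1]+s*X[0]+c*X[1],X[2]])
T=lambda a,b:(255+a/5-.5,180+b/5-.5)
S=lambda a,b:(280+a/6-.5,180+b/6-.5)
obs=[("top",T(407,93),(.012,.095,.105)),("top",T(380,382),(.012,-.095,.105)),("top",T(630,403),(.178,-.095,.105)),("top",T(652,106),(.178,.095,.105)),
("top",T(86,150),(-.205,.044,.033)),("top",T(72,280),(-.205,-.044,.033)),
("side",S(195,168),(.012,.095,.105)),("side",S(512,270),(.012,-.095,.105)),("side",S(570,182),(.178,-.095,.105)),("side",S(322,24),(.178,.095,.105)),
("side",(336.2,242.2),(0,0,0)),("top",(327.5,227.4),(0,0,0)),
("side",(345.5,227.1),(.09,0,.02)),]
if __name__=="__main__":
    for cams in (("side",),("top",),("side","top")):
        O=[o for o in obs if o[0] in cams]
        f=lambda p:np.concatenate([proj(n,fr(p,X))-uv for n,uv,X in O])
        r=least_squares(f,[.45,.0,-1.6],loss="soft_l1",x_scale=[.01,.01,.01])
        print(cams,r.x[:2],np.degrees(r.x[2]));print(np.round(f(r.x).reshape(-1,2),1).tolist())
    for nm,a,b in [("end",(301.1,197.9),(300,196.7)),("root",(313.5,223.2),(319.8,206)),("tray",(326.4,251.6),(312.6,224.9)),("plate",(311.5,253.8),(281.1,224.5))]:
        X=tri(a,b);print(nm,X.round(4),(proj("side",X)-a).round(1)); p=r.x;c,s=np.cos(p[2]),np.sin(p[2]);d=X[:2]-p[:2];print("  box",c*d[0]+s*d[1],-s*d[0]+c*d[1])
E
python3 fit.py
```

```text
('side',) [ 0.49559281 -0.06874132] -94.07324333162578
[[-0.5, 0.1], [0.4, 0.8], [8.6, -11.1], [-0.1, 0.2], [-1.9, 0.8], [0.1, -3.5]]
('top',) [ 0.49979444 -0.07330908] -93.70906025055757
[[-0.4, -0.6], [-0.1, -0.9], [1.0, -0.4], [0.5, 1.4], [-0.9, 0.3], [-0.9, -0.4], [0.8, 1.5]]
('side', 'top') [ 0.49816075 -0.07242712] -93.95332122205961
[[-0.6, -0.1], [-0.5, -0.4], [0.6, 0.4], [0.3, 2.1], [-1.0, 0.5], [-1.2, -0.2], [-0.8, -0.7], [-0.0, -0.1], [8.1, -12.0], [-0.5, -0.4], [-2.2, -0.1], [0.6, 1.9], [-0.3, -4.3]]
end [0.5747 0.0218 0.2173] [0.7 0.2]
  box -0.09929953390993324 0.06990238949170803
root [ 0.5648 -0.0412  0.0818] [-0.9 -0.2]
  box -0.03572144297508048 0.0643455584539707
tray [ 0.5084 -0.0184 -0.0006] [-1.3 -0.3]
  box -0.05458699720610775 0.006480024042730331
plate [0.5062 0.0882 0.0783] [1.6 0.3]
  box -0.1607676539040886 -0.0030614607719196447
```

```bash
cat > ov.py <<'E'
from fit import *
O=[o for i,o in enumerate(obs) if i not in(8,12)]
f=lambda p:np.concatenate([proj(n,fr(p,X))-uv for n,uv,X in O])
p=least_squares(f,[.45,.0,-1.6],loss="soft_l1",x_scale=[.01,.01,.01]).x
print(p[:2],np.degrees(p[2]));print(np.round(f(p).reshape(-1,2),1).tolist())
np.save("p.npy",p)
th=np.radians(63.0)
L=lambda r,w:(-r*np.cos(th)-.018*np.sin(th),w,.07+r*np.sin(th)-.018*np.cos(th))
B=.105;lines=[[(.012,.095,B),(.012,-.095,B),(.178,-.095,B),(.178,.095,B),(.012,.095,B)],
[(-.012,.044,.033),(-.205,.044,.033),(-.205,-.044,.033),(-.012,-.044,.033)],
[(-.012,.052,.09),(-.012,-.052,.09),(-.012,-.052,0)],[L(.028,.057),L(.185,.057),L(.185,.073),L(.028,.073)]]
tx=-.062
lines+=[[(tx-.095,y,z) for y,z in((-.019,.008),(-.019,.07),(.019,.07),(.019,.008))],[(tx+a,b,.02) for a,b in((-.033,-.037),(.033,-.037),(.033,.037),(-.033,.037),(-.033,-.037))]]
for n,x0,y0,w,h,k in(("side",280,180,120,110,7),("top",255,180,150,100,5)):
    im=cv2.resize(vision.get_image(n)[y0:y0+h,x0:x0+w,::-1].copy(),None,fx=k,fy=k,interpolation=cv2.INTER_CUBIC)
    for l in lines:
        q=np.array([(proj(n,fr(p,X))-[x0-.5,y0-.5])*k for X in l]).round().astype(np.int32)
        cv2.polylines(im,[q],False,(0,0,255),1)
    cv2.imwrite(f"pics/ov_{n}.png",im[:600])
for nm in["cleaner","adhesive"]:
    a=place_of("side",nm)[0]["at"];b=place_of("top",nm)[0]["at"];X=tri(a,b);c,s=np.cos(p[2]),np.sin(p[2]);d=X[:2]-p[:2]
    print(nm,X.round(3),"box",c*d[0]+s*d[1],-s*d[0]+c*d[1])
E
python3 ov.py
```

```text
[ 0.49808719 -0.07316441] -93.93552496974016
[[-0.4, -0.1], [-0.2, -0.4], [0.8, 0.4], [0.5, 2.2], [-0.8, 0.6], [-1.0, -0.2], [-0.7, -0.8], [0.0, -0.2], [-0.5, -0.5], [-2.1, -0.2], [0.8, 1.9]]
cleaner [ 0.633 -0.418 -0.003] box 0.33501287067567476 0.1580923789377087
adhesive [0.476 0.323 0.278] box -0.3934600221165707 -0.04880525786989621
```

View pics/ov_side.png

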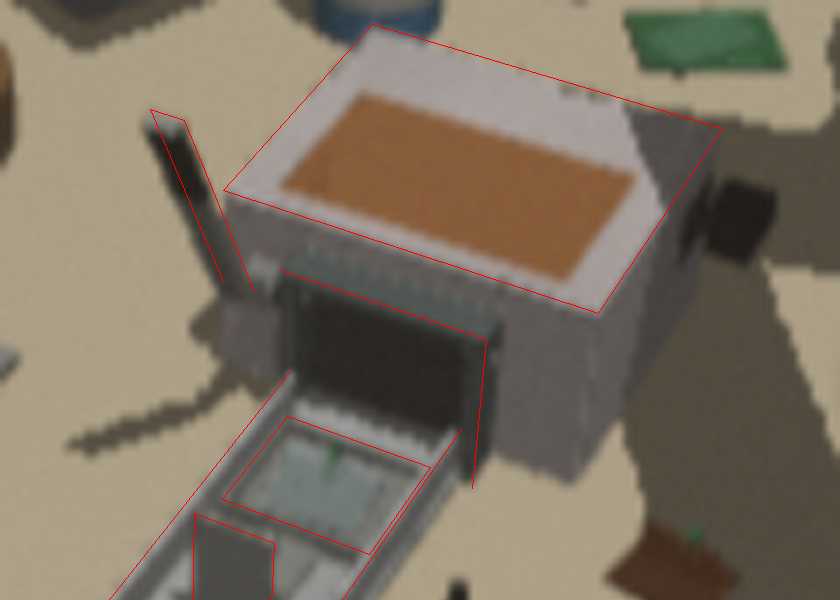

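View pics/ov_top.png

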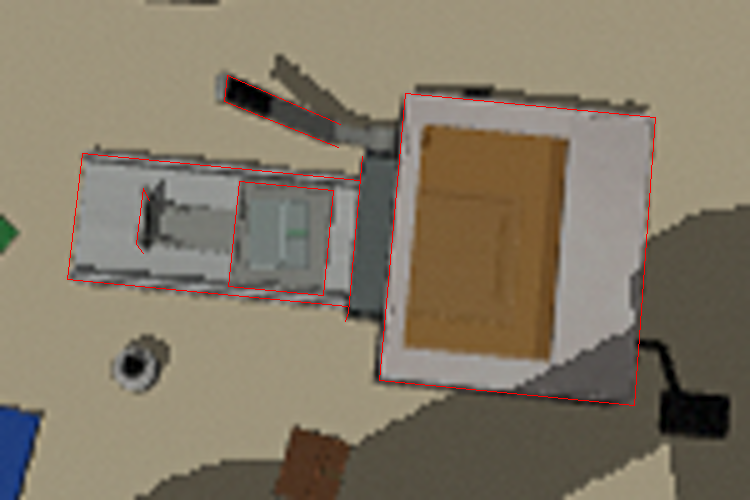

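{"fn": "servo_tool", "kwargs": {
  "delta_pos": [
    [0.5,0.95,0.25],
    [0.57,0.97,0.25],
    [0.57,0.97,0.25],
    [0.57,0.97,0.25],
    [0.57,0.97,0.25],
    [0.57,0.97,0.25],
    [0.57,0.97,0.25],
    [0.57,0.97,0.25]
  ],
  "turn": [
    [0,0,0.33],
    [0,0,0.33],
    [0,0,0.33],
    [0,0,0.33],
    [0,0,0.33],
    [0,0,0.33],
    [0,0,0.33],
    [0,0,0.33]
  ],
  "hand": [0.57,0.57,0.57,0.57,0.57,0.57,0.57,0.57]
}}

```text
t: 2.2
tool_pos: [0.3024, -0.4003, 0.2645]
eef_rot: [180.0, 0.0, 40.5]
ft_force: [0.1, 0.1, 0.4]
gripper_width: 0.0521
```

{"fn": "servo_tool", "kwargs": {
  "delta_pos": [
    [0.57,0.97,0],
    [0.57,0.97,0],
    [0.57,0.97,0],
    [0.57,0.97,0],
    [0.57,0.97,0],
    [0.57,0.97,0],
    [0.57,0.97,0],
    [0.57,0.97,0]
  ],
  "turn": [
    [0,0,0.33],
    [0,0,0.33],
    [0,0,0.33],
    [0,0,0.33],
    [0,0,0.33],
    [0,0,0.33],
    [0,0,0.33],
    [0,0,0.33]
  ],
  "hand": [0.57,0.57,0.57,0.57,0.57,0.57,0.57,0.57]
}}

```text
t: 3.2
tool_pos: [0.4159, -0.2063, 0.2643]
eef_rot: [180.0, 0.0, 63.2]
ft_force: [-0.2, -0.7, -0.8]
gripper_width: 0.0518
```

{"fn": "servo_tool", "kwargs": {
  "delta_pos": [
    [0.57,0.97,0],
    [0.57,0.97,0],
    [0.57,0.97,0],
    [0.57,0.97,0],
    [0.57,0.97,0],
    [0.57,0.97,0],
    [0.6,0.6,0],
    [0,0,0]
  ],
  "turn": [
    [0,0,0.33],
    [0,0,0.33],
    [0,0,0.33],
    [0,0,0.33],
    [0,0,0.33],
    [0,0,0.33],
    [0,0,0.33],
    [0,0,0.33]
  ],
  "hand": [0.57,0.57,0.57,0.57,0.57,0.57,0.57,0.57]
}}

```text
t: 4.2
tool_pos: [0.517, -0.0462, 0.2641]
eef_rot: [180.0, 0.0, 86.0]
ft_force: [-0.7, -0.2, 0.3]
gripper_width: 0.0521
```

{"fn": "servo_tool", "kwargs": {
  "delta_pos": [
    [0.37,0.62,0],
    [0.37,0.62,0],
    [0,0,0]
  ],
  "turn": [
    [0,0,0],
    [0,0,0],
    [0,0,0]
  ],
  "hand": [0.57,0.57,0.57]
}}

```text
t: 4.58
tool_pos: [0.5353, -0.0152, 0.2639]
eef_rot: [180.0, -0.0, 85.8]
ft_force: [-0.8, -0.4, 0.2]
gripper_width: 0.0518
```

```bash
python3 - <<'E'
from h import *
print(bot.read_state()["tool_pos"])
crop("side",270,150,140,110,6,"s2.png"); crop("top",255,180,150,100,5,"t2.png")
E
```

```text
[ 0.53532904 -0.01522099  0.26387185]
```

View pics/s2.png

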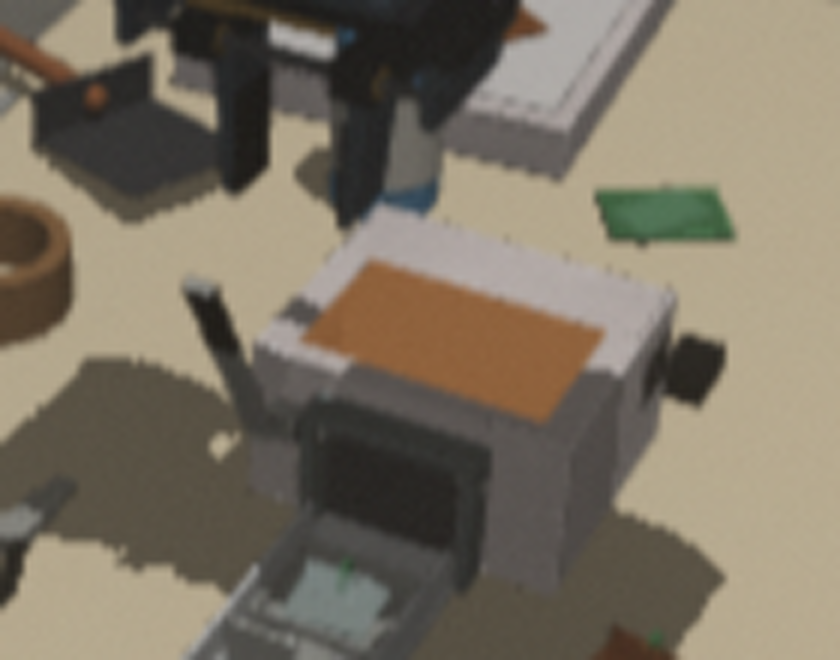

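View pics/t2.png

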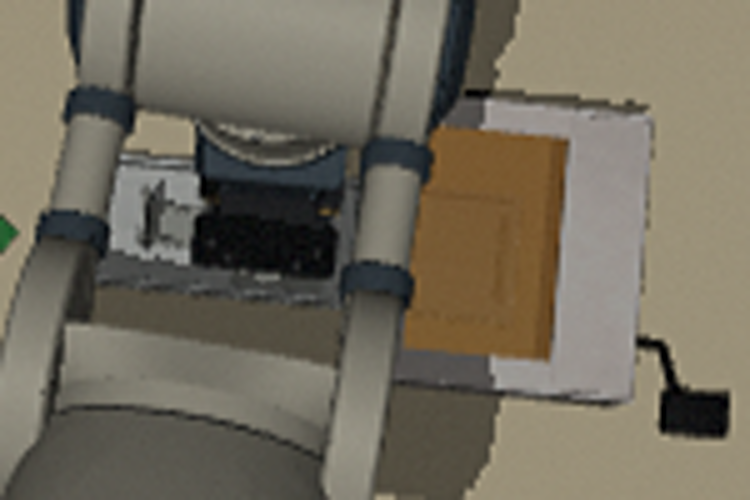

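```bash
python3 - <<'E'
from h import *
s=bot.read_state();X=s["tool_pos"];a=np.radians(s["eef_rot"][2]);tx=np.array([np.cos(a),np.sin(a),0]);ty=np.array([np.sin(a),-np.cos(a),0])
for w in(39.5,26,-26,-39.5):
  for q in(-16,16): print(w,q,((proj("side",X+tx*q/1e3+ty*w/1e3)-[270-.5,150-.5])*6).round())
E
```

```text
39.5 -16 [246. 155.]
39.5 16 [215. 185.]
26 -16 [271. 162.]
26 16 [240. 193.]
-26 -16 [366. 191.]
-26 16 [336. 223.]
-39.5 -16 [391. 198.]
-39.5 16 [362. 230.]
```

```bash
python3 - <<'E'
from fit import *
for p in ([.4995,-.0725,np.radians(-94)],[.502,-.0725,np.radians(-94)],[.5005,-.07,np.radians(-94)]):
  th=np.radians(63)
  L=lambda r,w:(-r*np.cos(th)-.018*np.sin(th),w,.07+r*np.sin(th)-.018*np.cos(th))
  print([((proj("side",fr(p,X))-[269.5,149.5])*6).round().tolist() for X in (L(.185,.073),L(.185,.057),L(.05,.057),L(.05,.073),(.012,.095,.105),(.178,-.095,.105),(-.012,-.052,.0))])
p=[.4995,-.0725,np.radians(-94)]
for X in [(-.064,.032,.26)]: print(fr(p,X))
E
```

```text
[[185.0, 274.0], [214.0, 283.0], [267.0, 411.0], [240.0, 402.0], [248.0, 343.0], [676.0, 290.0], [461.0, 598.0]]
[[180.0, 272.0], [209.0, 282.0], [263.0, 410.0], [236.0, 401.0], [244.0, 342.0], [672.0, 289.0], [457.0, 597.0]]
[[181.0, 276.0], [210.0, 285.0], [263.0, 413.0], [237.0, 404.0], [245.0, 345.0], [673.0, 292.0], [458.0, 600.0]]
[ 0.53588646 -0.01088811  0.26      ]
```

{"fn": "servo_tool", "kwargs": {
  "delta_pos": [
    [0,0,-1],
    [0,0,-1],
    [0,0,-1],
    [0,0,0],
    [0.05,0.7,-0.32],
    [0.05,0.7,-0.32],
    [0.04,0.62,-0.52],
    [0.04,0.62,-0.52]
  ],
  "turn": [
    [0,0,0],
    [0,0,0],
    [0,0,0],
    [0,0,0],
    [0,0,0],
    [0,0,0],
    [0,0,0],
    [0,0,0]
  ],
  "hand": [0.57,0.57,0.57,0.57,0.57,0.57,0.57,0.57]
}}

```text
t: 5.68
tool_pos: [0.5391, 0.0507, 0.1461]
eef_rot: [180.0, 0.0, 85.7]
ft_force: [0.7, -1.7, 0.1]
gripper_width: 0.0518
```

```bash
python3 - <<'E'
from h import *
print(bot.read_state()["tool_pos"])
crop("side",270,150,140,130,6,"s3.png")
E
```

```text
[0.53906817 0.05074517 0.14609818]
```

View pics/s3.png

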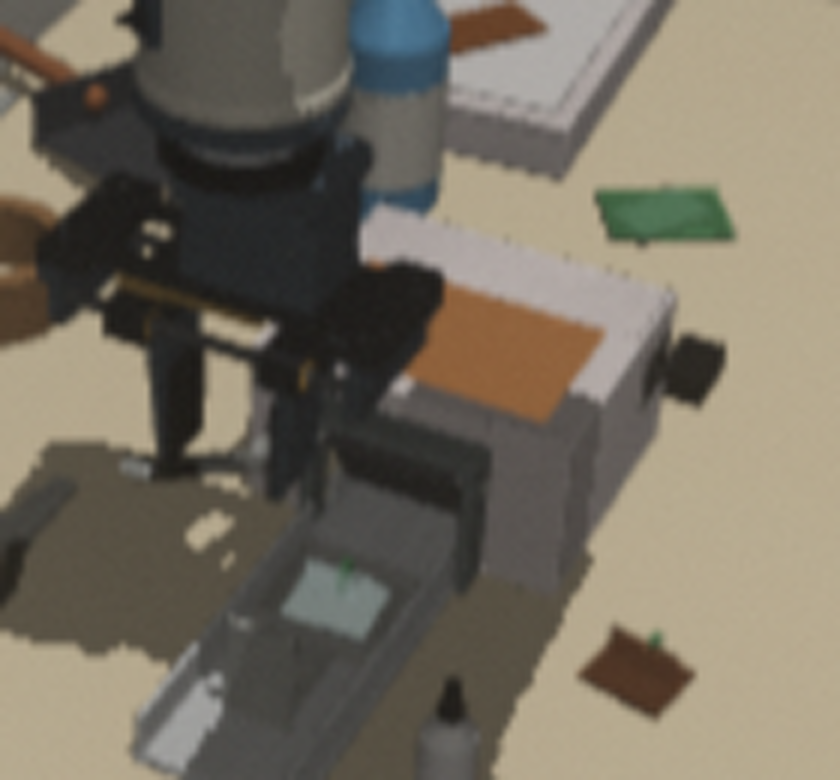

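{"fn": "servo_tool", "kwargs": {
  "delta_pos": [
    [0.05,0.54,-0.7],
    [0.05,0.54,-0.7],
    [0.05,0.56,-0.54],
    [0.05,0.56,-0.54],
    [0,0,0],
    [0,0,0]
  ],
  "turn": [
    [0,0,0.03],
    [0,0,0],
    [0,0,0],
    [0,0,0],
    [0,0,0],
    [0,0,0]
  ],
  "hand": [0.57,0.57,0.57,0.57,0.57,0.57]
}}

```text
t: 6.48
tool_pos: [0.5442, 0.1044, 0.0852]
eef_rot: [180.0, 0.0, 86.0]
ft_force: [-1.0, 0.3, 0.2]
gripper_width: 0.052
```

```bash
python3 - <<'E'
from h import *
print(bot.read_state()["tool_pos"])
crop("side",270,180,120,110,7,"s4.png");crop("top",255,180,150,100,5,"t4.png")
E
```

```text
[0.54423594 0.10435468 0.08517044]
```

View pics/s4.png

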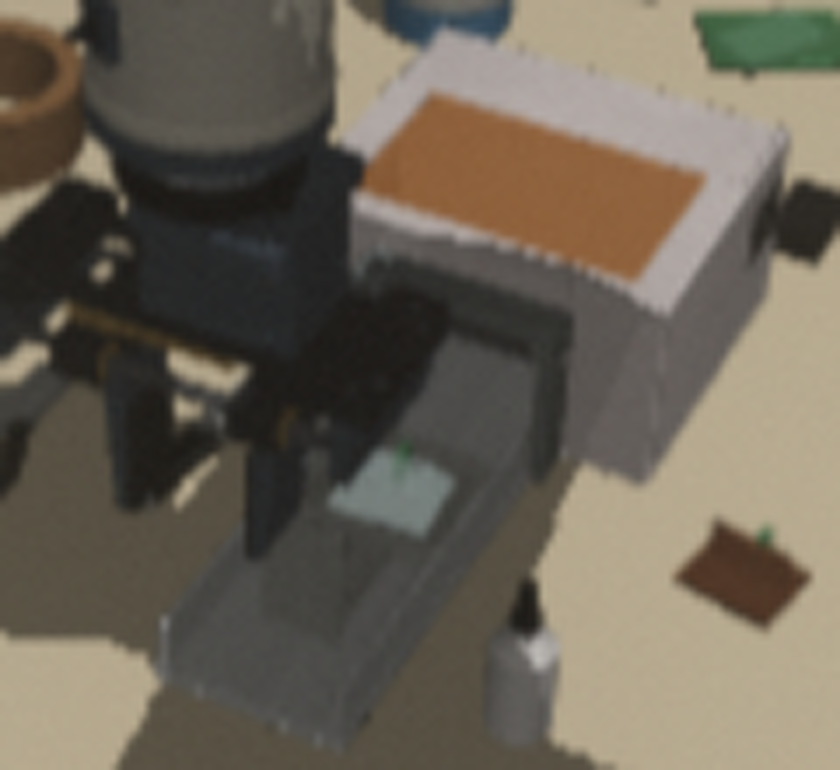

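View pics/t4.png

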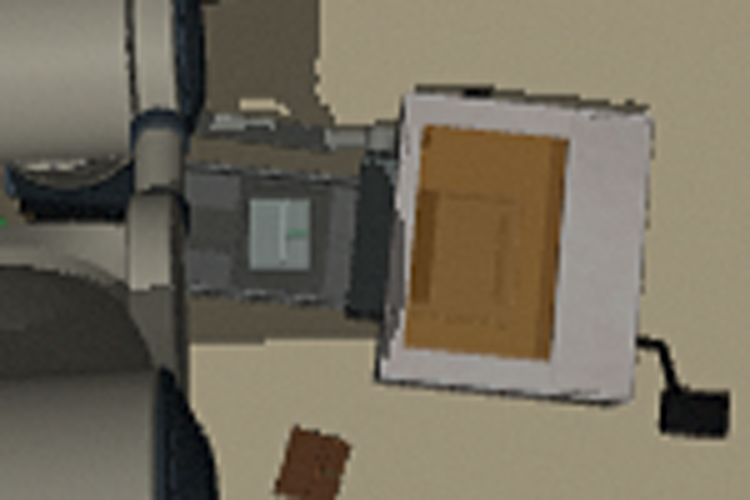

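```bash
python3 - <<'E'
from fit import *
im=vision.get_image("side")[:,:,::-1][225:295,285:365].astype(float)
im=np.clip(im*2.2,0,255).astype(np.uint8);k=9
im=cv2.resize(im,None,fx=k,fy=k,interpolation=cv2.INTER_CUBIC)
p=[.4995,-.0718,np.radians(-94)]
P=lambda X:tuple(((proj("side",X)-[284.5,224.5])*k).round().astype(int))
for x in(-.157,):
  q=[P(fr(p,(x,y,z))) for y,z in((-.019,.008),(-.019,.07),(.019,.07),(.019,.008))]
  for a,b in zip(q,q[1:]): cv2.line(im,a,b,(0,0,255),1)
c=[P(fr(p,(x,y,.0852))) for x,y in((-.195,.0063),(-.163,.0063),(-.163,-.0072),(-.195,-.0072),(-.195,.0063))]
for a,b in zip(c,c[1:]): cv2.line(im,a,b,(0,255,0),1)
cv2.imwrite("pics/s5.png",im[:600])
E
```

```text
(no output)
```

View pics/s5.png

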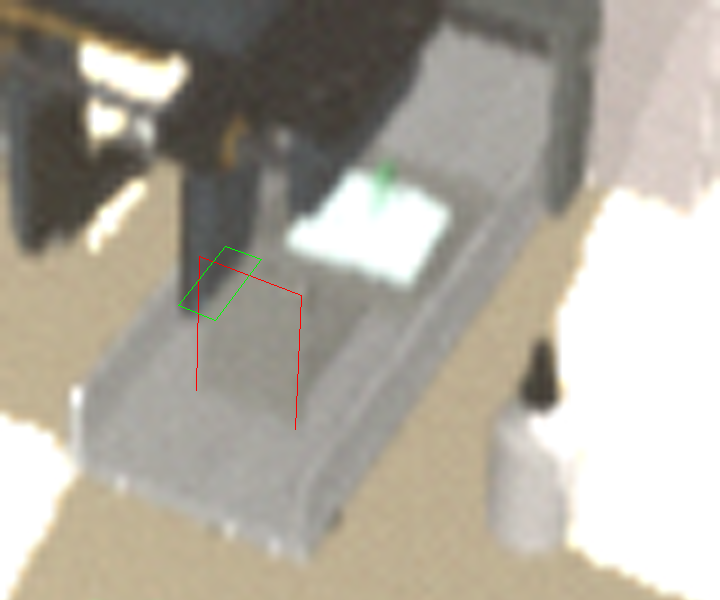

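{"fn": "servo_tool", "kwargs": {
  "delta_pos": [
    [0,0,-0.46],
    [0,0,-0.46],
    [0,0,-0.46],
    [0,0,0]
  ],
  "turn": [
    [0,0,0],
    [0,0,0],
    [0,0,0],
    [0,0,0]
  ],
  "hand": [0.57,0.57,0.57,0.57]
}}

```text
t: 7.12
tool_pos: [0.5434, 0.1043, 0.0492]
eef_rot: [-179.9, 0.0, 86.0]
ft_force: [-0.3, -0.1, 1.0]
gripper_width: 0.052
```

```bash
python3 - <<'E'
from h import *
s=bot.read_state();print(s["tool_pos"],s["ft_force"])
for n,x0,y0,w,h,k in(("side",270,180,110,110,5),("top",255,180,150,100,5)):
    im=vision.get_image(n)[y0:y0+h,x0:x0+w,::-1].astype(float)
    cv2.imwrite(f"pics/{n}6.png",cv2.resize(np.clip(im*1.9,0,255).astype(np.uint8),None,fx=k,fy=k,interpolation=cv2.INTER_CUBIC))
E
```

```text
[0.54335716 0.10429487 0.04921085] [-0.30434454 -0.10006617  1.02471931]
```

View pics/side6.png

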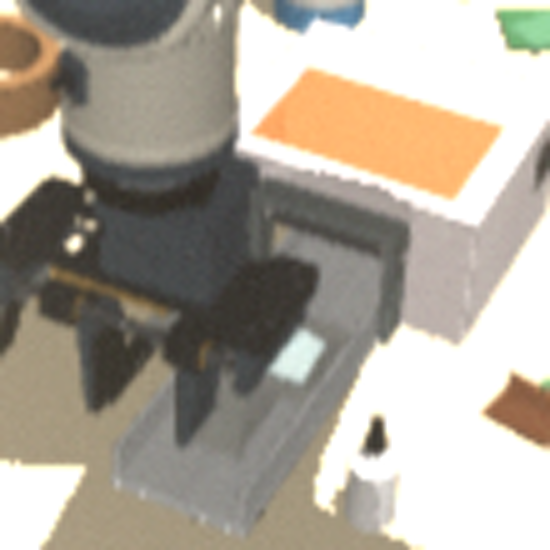

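View pics/top6.png

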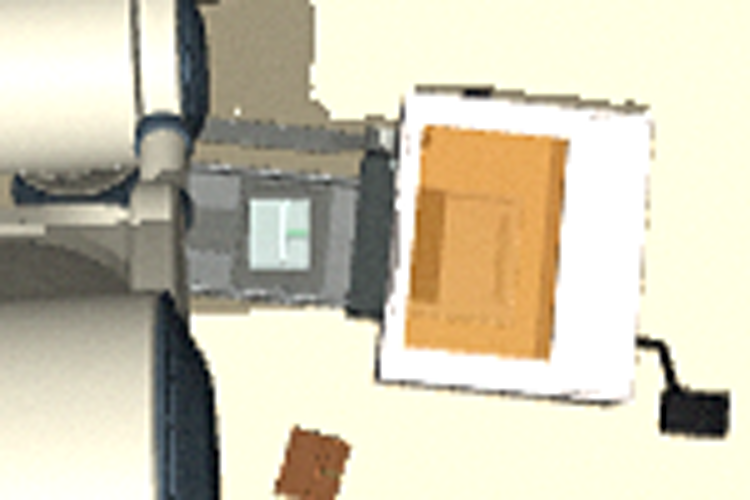

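{"fn": "servo_tool", "kwargs": {
  "delta_pos": [
    [-0.01,-0.1,0.01],
    [-0.01,-0.12,0.01],
    [-0.01,-0.14,0],
    [-0.01,-0.16,0],
    [-0.01,-0.16,0],
    [-0.01,-0.16,0],
    [-0.01,-0.16,0],
    [-0.01,-0.16,0]
  ],
  "turn": [
    [0,0,0],
    [0,0,0],
    [0,0,0],
    [0,0,0],
    [0,0,0],
    [0,0,0],
    [0,0,0],
    [0,0,0]
  ],
  "hand": [0.57,0.57,0.57,0.57,0.57,0.57,0.57,0.57]
}}

```text
t: 8.22
tool_pos: [0.5424, 0.0754, 0.0512]
eef_rot: [180.0, -0.0, 85.9]
ft_force: [0.6, 5.4, 3.8]
gripper_width: 0.0523
```

```bash
cat > look.py <<'E'
import sys
from h import *
s=bot.read_state();print(s["t"],s["tool_pos"],s["ft_force"])
d=s["tool_pos"][:2]-[.4995,-.0718];c,q=np.cos(np.radians(-94)),np.sin(np.radians(-94));print("box",c*d[0]+q*d[1],-q*d[0]+c*d[1])
out=[]
for n,x0,y0,w,h,k in(("side",285,190,100,100,6),("top",280,180,100,100,6)):
    im=vision.get_image(n)[y0:y0+h,x0:x0+w,::-1].astype(float)
    out.append(cv2.resize(np.clip(im*1.9,0,255).astype(np.uint8),None,fx=4,fy=4,interpolation=cv2.INTER_CUBIC))
cv2.imwrite(f"pics/{sys.argv[1]}.png",np.hstack(out))
E
python3 look.py l1
```

```text
8.225 [0.54236101 0.07538858 0.05117059] [0.55088587 5.41920615 3.83574999]
box -0.1498198653125171 0.03248924741550033
```

View pics/l1.png

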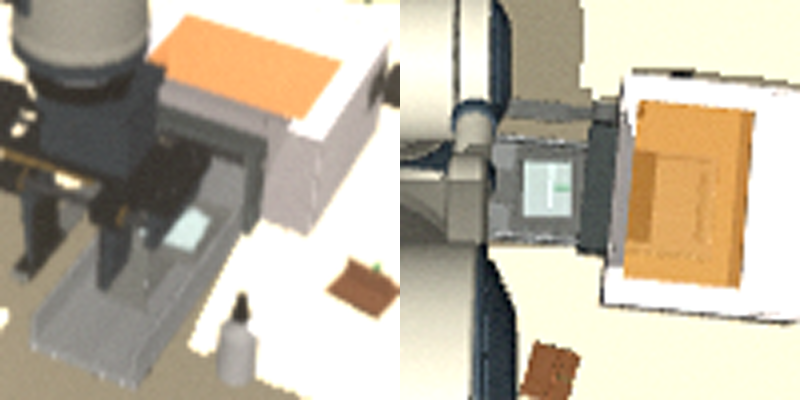

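{"fn": "servo_tool", "kwargs": {
  "delta_pos": [
    [-0.01,-0.16,-0.02],
    [-0.01,-0.16,-0.02],
    [-0.01,-0.16,0],
    [-0.01,-0.16,0],
    [-0.01,-0.16,0],
    [-0.01,-0.16,0],
    [-0.01,-0.16,0],
    [-0.01,-0.16,0]
  ],
  "turn": [
    [0,0,0],
    [0,0,0],
    [0,0,0],
    [0,0,0],
    [0,0,0],
    [0,0,0],
    [0,0,0],
    [0,0,0]
  ],
  "hand": [0.57,0.57,0.57,0.57,0.57,0.57,0.57,0.57]
}}

```text
t: 9.32
tool_pos: [0.5402, 0.0435, 0.05]
eef_rot: [180.0, -0.0, 86.0]
ft_force: [1.3, 6.6, 4.6]
gripper_width: 0.0522
```

```bash
python3 look.py l2
```

```text
9.325 [0.5401707  0.04352371 0.05003338] [1.27029179 6.58841829 4.61173925]
box -0.11787983230921574 0.032527048414364025
```

View pics/l2.png

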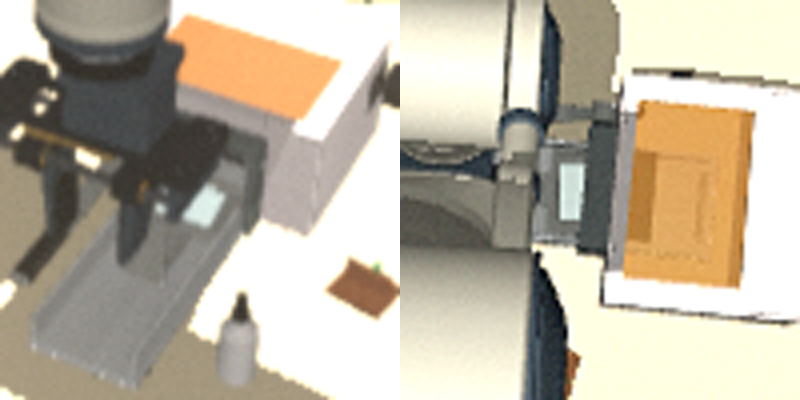

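{"fn": "servo_tool", "kwargs": {
  "delta_pos": [
    [-0.01,-0.16,0],
    [-0.01,-0.16,0],
    [-0.01,-0.16,0],
    [-0.01,-0.16,0],
    [-0.01,-0.16,0],
    [-0.01,-0.16,0],
    [-0.01,-0.16,0],
    [-0.01,-0.16,0]
  ],
  "turn": [
    [0,0,0],
    [0,0,0],
    [0,0,0],
    [0,0,0],
    [0,0,0],
    [0,0,0],
    [0,0,0],
    [0,0,0]
  ],
  "hand": [0.57,0.57,0.57,0.57,0.57,0.57,0.57,0.57]
}}

```text
t: 10.42
tool_pos: [0.5381, 0.0115, 0.05]
eef_rot: [-180.0, -0.0, 86.0]
ft_force: [0.7, 6.0, 5.7]
gripper_width: 0.0519
```

```bash
python3 look.py l3
```

```text
10.425 [0.53805098 0.01150857 0.04995586] [0.69999225 6.01269247 5.65708846]
box -0.08579481023904924 0.03264576233344436
```

View pics/l3.png

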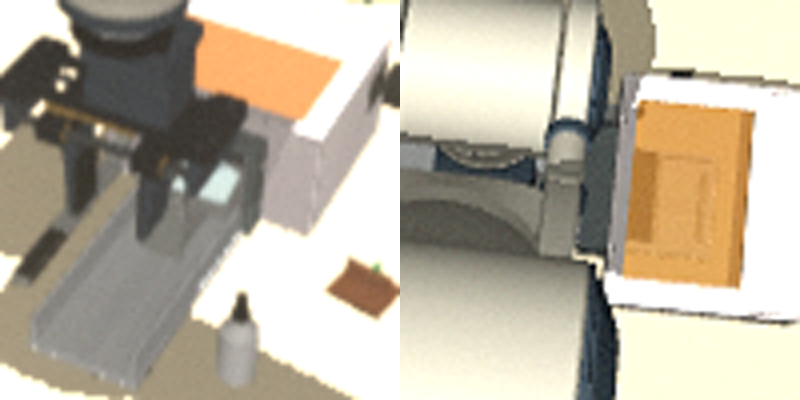

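{"fn": "servo_tool", "kwargs": {
  "delta_pos": [
    [-0.01,-0.14,0],
    [-0.01,-0.14,0],
    [-0.01,-0.14,0],
    [-0.01,-0.12,0],
    [-0.01,-0.12,0],
    [-0.01,-0.12,0],
    [-0.01,-0.1,0],
    [-0.01,-0.1,0]
  ],
  "turn": [
    [0,0,0],
    [0,0,0],
    [0,0,0],
    [0,0,0],
    [0,0,0],
    [0,0,0],
    [0,0,0],
    [0,0,0]
  ],
  "hand": [0.57,0.57,0.57,0.57,0.57,0.57,0.57,0.57]
}}

```text
t: 11.52
tool_pos: [0.5361, -0.013, 0.0499]
eef_rot: [-180.0, -0.0, 86.0]
ft_force: [0.9, 6.6, 3.9]
gripper_width: 0.0521
```

{"fn": "servo_tool", "kwargs": {
  "delta_pos": [
    [0,-0.06,0],
    [0,-0.06,0],
    [0,-0.06,0],
    [0,0,0]
  ],
  "turn": [
    [0,0,0],
    [0,0,0],
    [0,0,0],
    [0,0,0]
  ],
  "hand": [0.57,0.57,0.57,0.57]
}}

```text
t: 12.02
tool_pos: [0.536, -0.0175, 0.0499]
eef_rot: [-180.0, -0.0, 86.0]
ft_force: [-0.5, 4.9, 4.8]
gripper_width: 0.0524
```

```bash
python3 look.py l4
```

```text
12.025 [ 0.53596359 -0.01749803  0.04988634] [-0.52374761  4.8884095   4.76665618]
box -0.05671325977962774 0.03258684838803123
```

View pics/l4.png

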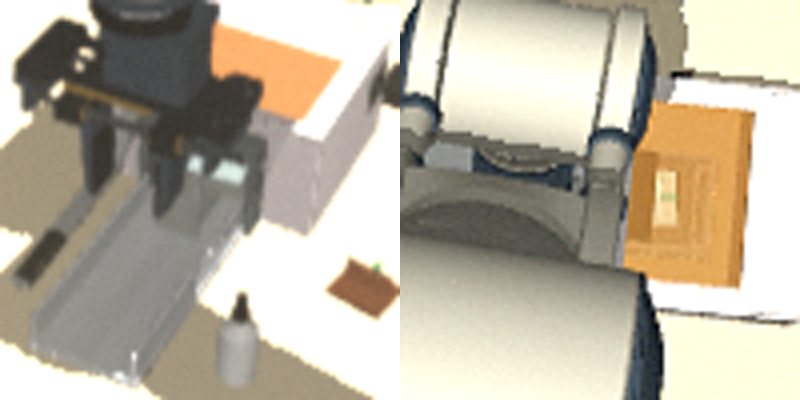

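{"fn": "servo_tool", "kwargs": {
  "delta_pos": [
    [0,-0.04,0],
    [0,-0.04,0],
    [0,0,0]
  ],
  "turn": [
    [0,0,0],
    [0,0,0],
    [0,0,0]
  ],
  "hand": [0.57,0.57,0.57]
}}

```text
t: 12.5
tool_pos: [0.5361, -0.0195, 0.0499]
eef_rot: [-180.0, -0.0, 86.0]
ft_force: [-0.2, 4.1, 5.4]
gripper_width: 0.0518
```

{"fn": "servo_tool", "kwargs": {
  "delta_pos": [
    [0,-0.04,0],
    [0,-0.04,0],
    [0,0,0]
  ],
  "turn": [
    [0,0,0],
    [0,0,0],
    [0,0,0]
  ],
  "hand": [0.57,0.57,0.57]
}}

```text
t: 12.88
tool_pos: [0.536, -0.0215, 0.0499]
eef_rot: [-180.0, -0.0, 86.0]
ft_force: [-0.1, 5.3, 5.2]
gripper_width: 0.0519
```

{"fn": "servo_tool", "kwargs": {
  "delta_pos": [
    [0,-0.04,0],
    [0,-0.04,0],
    [0,0,0]
  ],
  "turn": [
    [0,0,0],
    [0,0,0],
    [0,0,0]
  ],
  "hand": [0.57,0.57,0.57]
}}

```text
t: 13.25
tool_pos: [0.5363, -0.0226, 0.0501]
eef_rot: [180.0, -0.1, 85.9]
ft_force: [2.4, 15.4, 6.6]
gripper_width: 0.0521
```

```bash
python3 look.py l5
```

```text
13.25 [ 0.53634535 -0.02261951  0.05007324] [ 2.40799832 15.37810171  6.61875179]
box -0.051630889355764986 0.03332493935410836
```

View pics/l5.png

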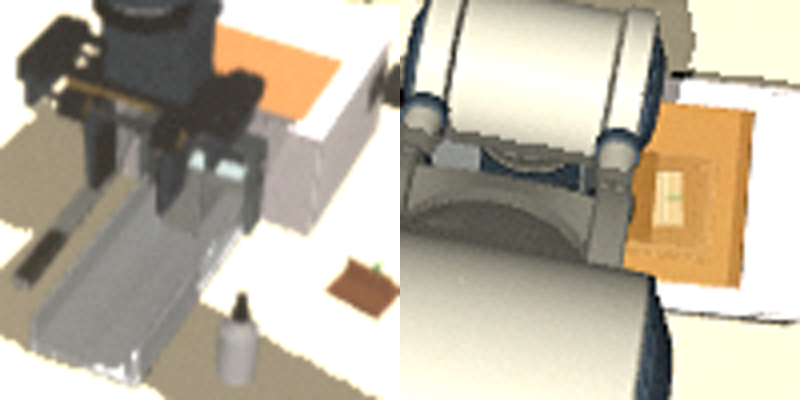

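```bash
python3 - <<'E'
from h import *
c,q=np.cos(np.radians(-94)),np.sin(np.radians(-94))
for uv in((311,226.6),(347.4,229.8)):
    d=onz("top",uv,.018)[:2]-[.4995,-.0718];print("box",c*d[0]+q*d[1],-q*d[0]+c*d[1])
crop("top",325,190,70,75,8,"amb.png")
E
```

```text
box -0.05974828996634163 0.0004453661178153469
box 0.06748766739305123 0.0017128379285888868
```

View pics/amb.png

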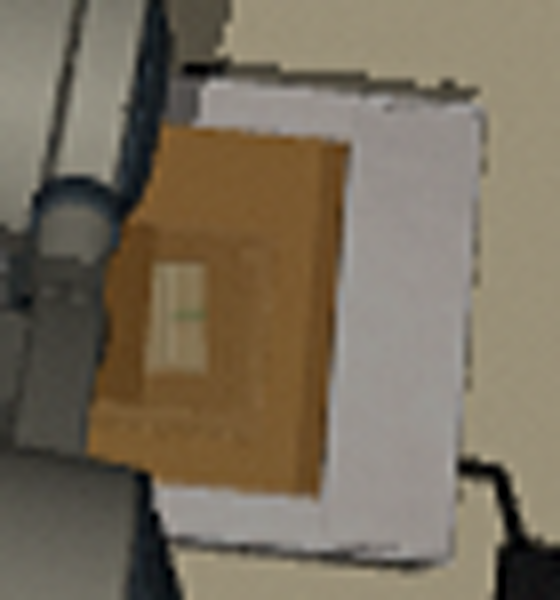

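{"fn": "servo_tool", "kwargs": {
  "delta_pos": [
    [0,-0.02,0],
    [0,0,0],
    [0,0,0]
  ],
  "turn": [
    [0,0,0],
    [0,0,0],
    [0,0,0]
  ],
  "hand": [0.57,0.57,0.57]
}}

```text
t: 13.78
tool_pos: [0.5365, -0.0228, 0.0502]
eef_rot: [180.0, -0.1, 85.9]
ft_force: [1.9, 19.5, 8.8]
gripper_width: 0.0518
```

{"fn": "servo_tool", "kwargs": {
  "delta_pos": [
    [0,0.05,0],
    [0,0.1,0],
    [0.01,0.1,0],
    [0,0,0],
    [0,0,0]
  ],
  "turn": [
    [0,0,0],
    [0,0,0],
    [0,0,0],
    [0,0,0],
    [0,0,0]
  ],
  "hand": [0.57,0.57,0.57,0.57,0.57]
}}

```text
t: 14.4
tool_pos: [0.5367, -0.0182, 0.05]
eef_rot: [180.0, 0.0, 86.0]
ft_force: [1.2, -3.9, 4.2]
gripper_width: 0.0521
```

```bash
python3 look.py l6
```

```text
14.4 [ 0.5366556  -0.01824977  0.05001628] [ 1.1762748  -3.92484823  4.24497584]
box -0.05601162537824889 0.03332961717354842
```

View pics/l6.png

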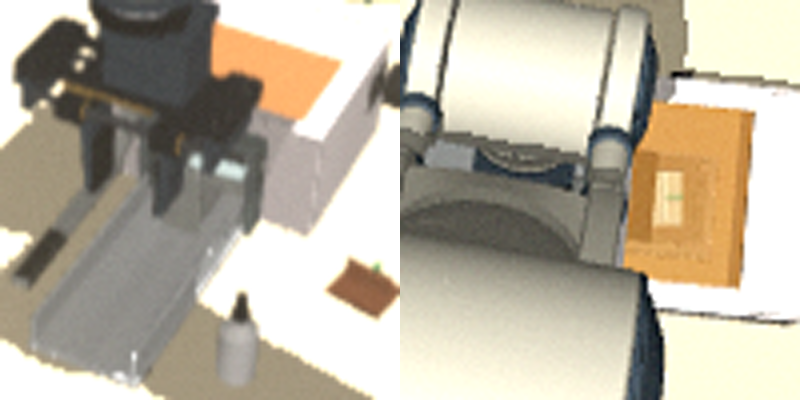

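{"fn": "servo_tool", "kwargs": {
  "delta_pos": [
    [0,0,0.2],
    [0,0,0.3],
    [0,0,0.3],
    [0,0,0.3],
    [0,0,0.3],
    [0,0,0.3],
    [0,0,0.3],
    [0,0,0.3]
  ],
  "turn": [
    [0,0,0],
    [0,0,0],
    [0,0,0],
    [0,0,0],
    [0,0,0],
    [0,0,0],
    [0,0,0],
    [0,0,0]
  ],
  "hand": [0.57,0.57,0.57,0.57,0.57,0.57,0.57,0.57]
}}

```text
t: 15.5
tool_pos: [0.5363, -0.0179, 0.1079]
eef_rot: [-180.0, -0.0, 86.0]
ft_force: [-0.3, -1.9, -0.7]
gripper_width: 0.052
```

```bash
python3 look.py l7
```

```text
15.5 [ 0.5363412  -0.01789373  0.10789764] [-0.31439933 -1.90154556 -0.68387409]
box -0.05634487183607939 0.0329911433723069
```

View pics/l7.png

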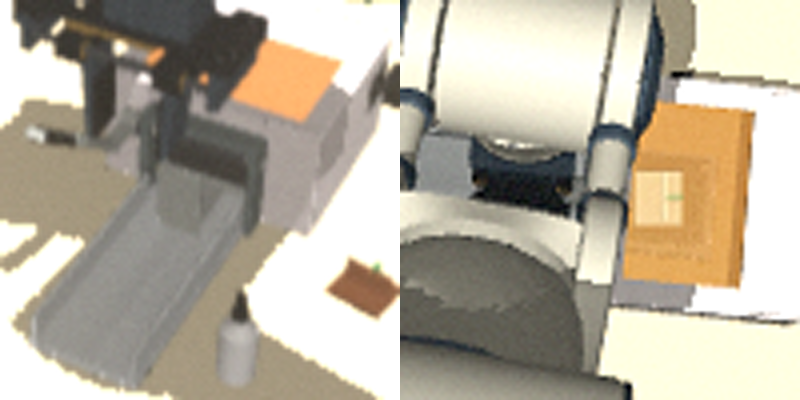

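Lever is following; the glass is standing in the tray inside. Continue up and clear.

{"fn": "servo_tool", "kwargs": {
  "delta_pos": [
    [0,0,0.3],
    [0,0,0.3],
    [0,0,0.3],
    [0,0,0.3],
    [0,0,0.3],
    [0,0,0.4],
    [0,0,0.4],
    [0,0,0.4]
  ],
  "turn": [
    [0,0,0],
    [0,0,0],
    [0,0,0],
    [0,0,0],
    [0,0,0],
    [0,0,0],
    [0,0,0],
    [0,0,0]
  ],
  "hand": [0.57,0.57,0.57,0.57,0.57,0.57,0.57,0.57]
}}

```text
t: 16.6
tool_pos: [0.5364, -0.0179, 0.1757]
eef_rot: [180.0, 0.0, 86.0]
ft_force: [0.2, -0.9, 0.0]
gripper_width: 0.052
```

{"fn": "servo_tool", "kwargs": {
  "delta_pos": [
    [0,0,0.6],
    [0,0,0.8],
    [0,0,0.8],
    [0,0,0.8],
    [0,0,0.8],
    [-0.6,-0.2,0],
    [-1,-0.3,0],
    [-1,-0.3,0]
  ],
  "turn": [
    [0,0,0],
    [0,0,0],
    [0,0,0],
    [0,0,0],
    [0,0,0],
    [0,0,0],
    [0,0,0],
    [0,0,0]
  ],
  "hand": [0.57,0.57,0.57,0.57,0.57,0.57,0.57,0.57]
}}

```text
t: 17.6
tool_pos: [0.4693, -0.0381, 0.2692]
eef_rot: [-179.9, -0.0, 86.0]
ft_force: [-0.1, -0.3, 0.1]
gripper_width: 0.0521
```

{"fn": "servo_tool", "kwargs": {
  "delta_pos": [
    [-0.6,-1,0],
    [-0.5,-1,0],
    [-0.5,-1,0],
    [-0.5,-1,0],
    [-0.3,-1,0],
    [0,-1,0],
    [0,-1,0],
    [0,0,0]
  ],
  "turn": [
    [0,0,0],
    [0,0,0],
    [0,0,0],
    [0,0,0],
    [0,0,0],
    [0,0,0],
    [0,0,0],
    [0,0,0]
  ],
  "hand": [0.57,0.57,0.57,0.57,0.57,0.57,0.57,0.57]
}}

```text
t: 18.6
tool_pos: [0.4102, -0.2137, 0.2693]
eef_rot: [-179.9, -0.0, 85.9]
ft_force: [0.1, 0.7, -0.9]
gripper_width: 0.0523
```

```bash
python3 - <<'E'
from h import *
print(bot.read_state()["tool_pos"],bot.read_state()["ft_force"])
crop("side",270,150,130,130,6,"s9.png");crop("top",255,180,150,100,5,"t9.png")
cv2.imwrite("pics/full9.png",vision.get_image("top")[:,:,::-1])
E
```

```text
[ 0.41023165 -0.21368339  0.26931357] [ 0.07917764  0.65632466 -0.8742716 ]
```

View pics/s9.png

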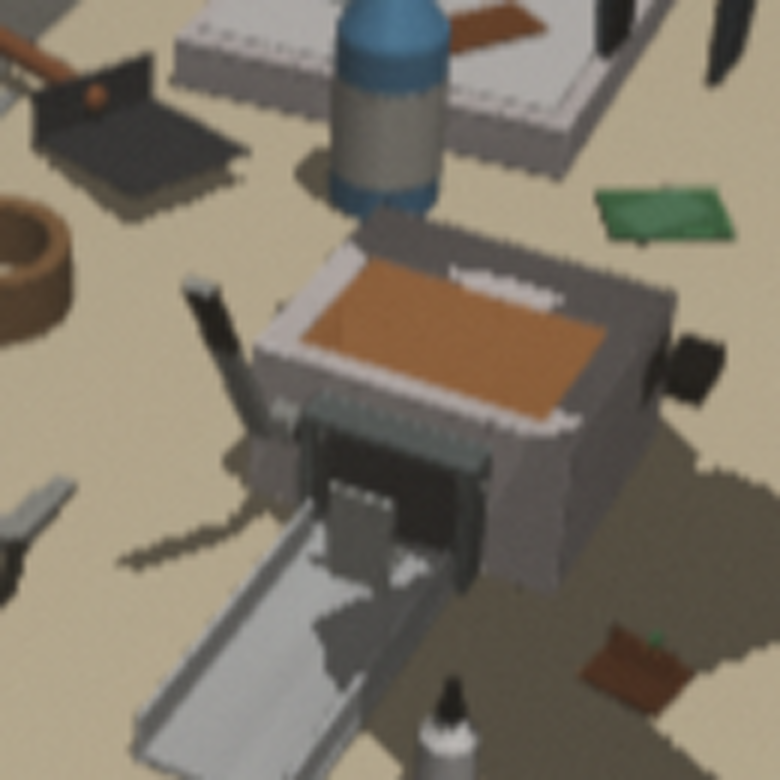

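View pics/t9.png

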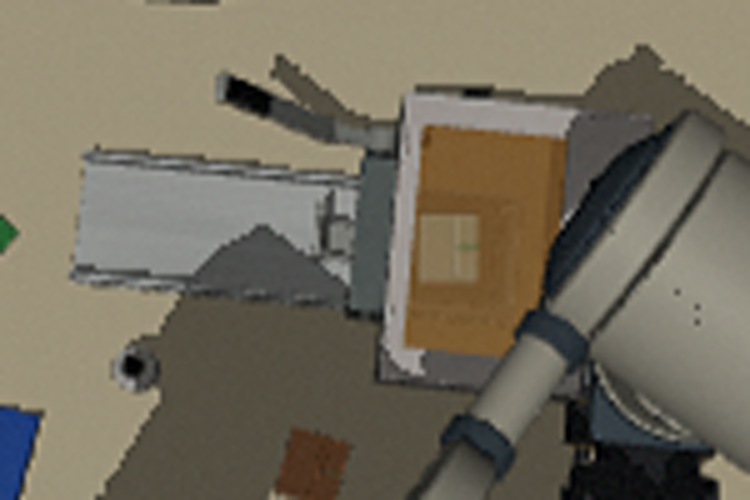

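View pics/full9.png

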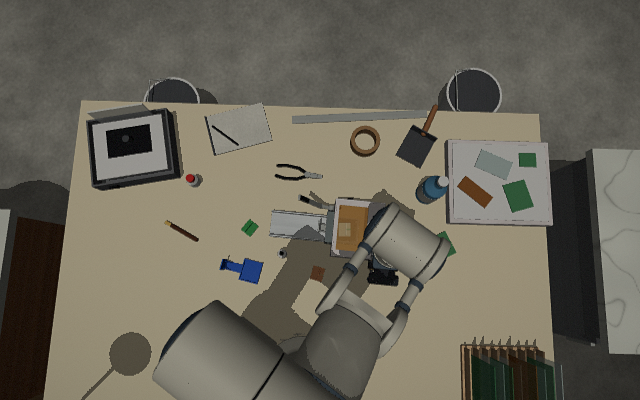

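```bash
python3 - <<'E'
from h import *
c,q=np.cos(np.radians(-94)),np.sin(np.radians(-94))
def b(X): d=X[:2]-[.4995,-.0718];return np.round([c*d[0]+q*d[1],-q*d[0]+c*d[1],X[2]],4)
a=[r["at"] for r in place_of("side","push_plate")];t=[r["at"] for r in place_of("top","push_plate")]
print(a,t)
for u in a:
  for v in t:
    X=tri(u,v); e=proj("side",X)-u
    if abs(e).max()<3: print(b(X))
for v in t: print("top only",b(onz("top",v,.07)))
print("plate before (network)",b(onz("top",(281.1,224.5),.07)))
print("piece",b(onz("top",(255+448/5-.5,180+248/5-.5),.016)), "before",b(onz("top",(255+278/5-.5,180+233/5-.5),.016)))
E
```

```text
[[332.1, 321.2], [328.6, 231.8]] [[214.9, 264.1], [315.7, 224.0]]
[-0.3572 -0.1595  0.0893]
[-0.0433  0.0031  0.0757]
top only [-0.3617 -0.1597  0.07  ]
top only [-0.0438  0.0052  0.07  ]
plate before (network) [-0.1593 -0.0079  0.07  ]
piece [0.0559 0.0032 0.016 ] before [-0.0631  0.0021  0.016 ]
```

```bash
python3 -c "
from bench import ticket;print(ticket.finish_job())"
```

```text
the job is handed in; nothing more can be done
None
```

I pushed the tray in until it stopped against the back of the box, then let the lever up and the flap shut behind it. I handed the job in at about 19 s. One finger held the lever down and the flap open while the other pushed the tray by its plate.

**Tray home:** the push force rose from about 5 N to 15–20 N, and the last 0.5 mm step moved the tool only 0.2 mm. By then the finger's front edge was at about x = -36 mm in the box's frame, against -38 mm expected. I backed the finger off about 4 mm before raising it.

**Last pictures:**
- The flap is shut, the lever is back up, and the robot touches nothing.
- The glass stands in the tray inside the box at x ≈ 56 mm; with the tray home, its origin is at 57 mm.
- I saw nothing else moved, though the arm hid part of the table in the last picture.

**Disagreement:** the network put the plate's rear edge at x ≈ -43 mm, about 5 mm short of home. By my own rough reading of the top picture it is at about -34 mm. I took -43 mm as network error, because the force, the finger position and the glass position all pointed to home.

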